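Press a pin home with the ratchet press and release it

ROBOT

A 6-joint arm with a two-finger parallel gripper is mounted at the origin on the work surface; the furniture and walls round the work are solid. World frame = base frame: x ahead of the robot, y to its left, z up, the work surface at z = 0. Lengths are in m, angles in rad, forces in N, time in s.
With the tool pointing down it reaches from about 0.3 to 0.85 m from the base axis. Payload 5.4 kg.
Tool frame: the origin (TCP) lies between the finger pads; the fingertips stand 19 mm ahead of it and the grasp point (between the pads) is the TCP (ctrl.nose_length is the distance from the TCP to the fingertips, in m); x points along the fingers, y is the direction in which the jaws open and shut, and the axes are right-handed (so a half turn about x gives the same grasp; the last joint's range is limited). The gripper opens to 85 mm and grips with 20 to 120 N. Pads are 22 mm wide; open, the fingers measure 114 mm over their backs; the gripper's body (76 mm by 85 mm) begins 54 mm behind the grasp point. The pads swing forward as they close: fully open they stand 13 mm farther back than shut.
Start: joints at [-1.428, 0.158, 1.597, -0, 1.386, -0.21], TCP at [0.199, -0.54, 0.25] pointing down, gripper open.
Joint ranges: [-2.91, 2.91], [-0.94, 2.29], [0.18, 2.7], [-1.29, 4.43], [0.17, 2.64], [-3, 3]. Speed limits (rad/s): [2.57, 2.57, 3.14, 3.14, 3.14, 3.14].

INTERFACE

Orientations are given as a rotation vector (axis times angle).
In Python, from cell import ctrl, vision gives the robot as it stands. The module is installed in compiled form; this text tells all that it offers.
- The arm moves only by the shell command python3 -m jog 'ROWS' [OPENING]. ROWS is text: rows parted by semicolons, each of 4 numbers parted by spaces: the shift along the tool's x, y, z in cm, then the turn about the tool's x in rad. In form: x y z twist; .... A call has 1 to 20 rows; each row is the pose to reach, as a shift and turn from the pose commanded when the call began, along the tool's axes at that moment; what a row does not reach only later rows make up. A row lasts 1/10 s, in which the tool goes at most 50 mm and 8.59 degrees, less where a joint would pass 70% of its speed; a pose out of reach is approached as far as the arm can. A call with a gripper value outside its range is refused whole. OPENING is the opening, from -1 (shut) to 1 (fully open), set as the call begins (- or left out, the last holds). The fingers move at their own pace and stop on an object; the grip force is fixed at half the most. Time passes only in rows, so rows that repeat a pose let the fingers close. It gives the time, the measured TCP pose, the force and the opening at its end, in the units of the state.
- ctrl.get_obs(): the state, without advancing time (a new reading comes with each control period).
- vision.grab_frame(name): name is "scene" or "side" or "wrist"; returns the picture (384x512x3 uint8, red, green, blue); there is no depth.
- vision.camera_params(name): a dict with "fovy" (degrees; the focal length in pixels is half the picture's height over the tangent of half this angle, whatever the lens; pixels are square), "cx", "cy" (the principal point, pixels), "R" (3x3) and "t" (3): a world point X has camera coordinates R X + t. Camera axes: x right, y down, z forward; pixel columns grow to the right and rows downward; lengths in m; the calibration is good to about 2 mm. A picture is of the moment at which its call begins: read the wrist's pose just before it. camera_params takes no time and is no camera call; for the wrist camera it gives the pose at the moment of the call.
- ctrl.close_job(): hands the job in, once; it reports no verdict.
The state is a dict: "time": time; "joints": joint angles; "joint_velocities": joint speeds; "effort": joint torques, N m; "ee_pos": TCP position; "tool_rot": TCP orientation; "contact_force": force on the tool from outside, world axes, zero at the start; "moment": the same for the moment, N m; "width": opening from 0.0 (shut) to 1.0 (fully open).
Only numpy, scipy, OpenCV 4.12 (cv2) and the standard library are available. Lean on these libraries where they do the work, as an engineer would, in place of code of your own. Each camera call takes 0.05 s, during which the arm holds its last target. There are 200 camera calls.

TASK

Pump the trigger of the bench ratchet press until it has pushed the headed pin fully home into its block and the trigger turns firm; stop there, without overpressing the pin. Then hold the release tab down until the ram has run all the way back. Work the press only by its trigger and release tab, and leave the tin, nut and bolt beside it alone.

Things in the scene. Friction and masses are not known exactly. Their poses are not given: they have to be found in the camera images.
- press: fixed bench ratchet press: grey head on a dark steel base plate 440x86x12 mm. Origin on the table under the head; x axis = the way the ram presses, z up. Along x: trigger paddle at -120 mm, its pivot at -25 mm (103 mm up), release tab at 115 mm, ram nose at 135 mm when fully back. A near-full trigger stroke moves the ram on 10 mm (teeth 5 mm apart; short ones 5 mm) and a pawl holds it: 5 to 8 strokes
- trigger_pad (a point): middle of the top face of the trigger's flat ribbed dark paddle (38 mm wide, 75 mm long, behind the head, its top about 137 mm up when raised: the highest part). Press it straight down with closed fingertips, then let it spring fully up before the next stroke and before the release. This point sinks 55 mm from raised to its stop and shifts less than 10 mm along x
- trigger (a joint): trigger angle: 0 raised (sprung), 0.58 rad at its stop; drives the ram from about 0.2 rad on, 10 mm by 0.52. Force at the paddle's middle: 1 to 7 N while the ram runs free, 8 to 13 N while the pin slides; with the pin home it rises steeply, 1.5 to 2 N per mm, often well before the stop: 15 to 20 N means firmly home, beyond about 25 N the pin is overpressed. At its own stop the trigger is hard too
- ram (a joint): ram travel toward the pin in m: 0 fully back on its rear stop, grows as it is pumped forward (at most 0.085); a light spring draws it back when the release is held down
- release_tab (a point): middle of the top face of the ribbed aluminium release tab (30 mm along x, 34 mm wide, about 75 mm up, in front of the head above the ram). Pressed straight down it sinks 12 mm to its stop against a spring of 2 to 4 N and lifts the holding pawl after 4 to 7 mm; hold it down, trigger fully up, for about 1 s while the ram runs back. Let go early, the ram catches midway
- nose: round steel nose on the front of the ram, 22 mm across, its axis 48 mm up; it pushes the pin. Origin 10 mm behind its front face, x axis = pressing direction; it yields on a stiff spring of 28 N per mm
- tailstock: fixed end jaw with the drilled steel block (44x40x40 mm, top 68 mm up) that takes the pin; stands on the press's base at a distance that varies. Origin on the table under the block's front face, axes as the press
- hole_mouth (a point): centre of the hole in the block's front face, 48 mm up; its x axis points into the hole
- pin: steel pin lying along x, 14 mm thick with a head 22 mm across and 7 mm thick, whose shoulder stands 20 to 35 mm off the block at the start; a tight fit, slides at about 10 N and stays where it is left. Origin at the centre of its head's front face, which the nose pushes; x axis into the hole
- pin_shoulder (a point): centre of the back face of the pin's head; fully home it lies on the block's face, at hole_mouth
- tin: orange grease tin, 67 mm across, 60 mm high, loose beside the press; leave alone. Origin at its underside
- nut: large hexagon nut, 41x36x19 mm, loose beside the press; leave alone. Origin at its underside
- bolt: rusty hexagon bolt standing on its head, 34 mm across, 87 mm high, loose beside the press; leave alone. Origin at its underside

How it is judged:
By the outcome, as a careful person would: the job done as asked, in the order asked, and still so for the second after the job is handed in, with the robot touching nothing.
It also fails if it takes over 64 s, if anything falls off the work surface, if the arm or the gripper's body presses on something with over 40 N, if the wrist force passes 120 N, or if a joint passes its speed limit or range.

## Working session

There is one attempt and no reset: what is moved stays moved. The work goes in short steps, Python scripts to look and compute and a shell command to move; the robot and the scene stay as the last step left them, time stands still between calls to the robot, and variables do not carry over. Pictures are saved under pics/ and viewed, about 8 in all and at most 12, crops included, and the job is handed in when it is done.

```bash
mkdir -p pics; python3 - <<'E'
from cell import ctrl, vision
import cv2
for n in("scene","side"):
    f=vision.grab_frame(n); cv2.imwrite(f"pics/{n}0.png",f[...,::-1])
    p=vision.camera_params(n); print(n,p)
o=ctrl.get_obs(); print(o['time'],o['ee_pos'],o['tool_rot'],o['contact_force'],ctrl.nose_length)
E
```

```text
scene {'fovy': 44.122547154667686, 'cx': 250.0080250352924, 'cy': 188.2093698631268, 'R': array([[-0.55866555, -0.82932706,  0.01046077],
       [-0.51025912,  0.33373165, -0.79262779],
       [ 0.65385659, -0.44815154, -0.60961607]]), 't': array([0.35588435, 0.32627754, 0.68868666])}
side {'fovy': 44.973031971843795, 'cx': 259.36784917128665, 'cy': 189.70176193409512, 'R': array([[-0.82835007, -0.56007242,  0.01245157],
       [-0.25984155,  0.36442608, -0.89424605],
       [ 0.49630487, -0.74398422, -0.44740246]]), 't': array([0.46536841, 0.21521536, 0.69799345])}
0.1 [ 0.19858997 -0.53907834  0.24942257] [ 2.03018699  0.36366351 -2.03006235] [ 0.14904189 -0.05282984 -0.23747856] 0.019
```

View pics/scene0.png

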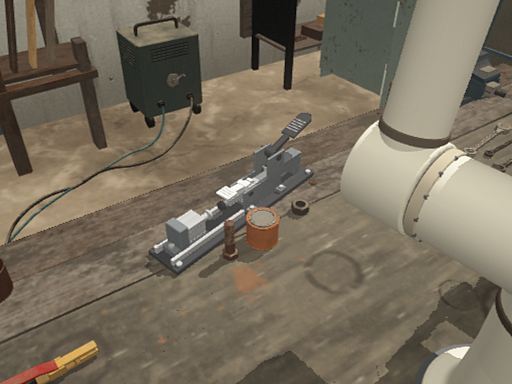

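View pics/side0.png

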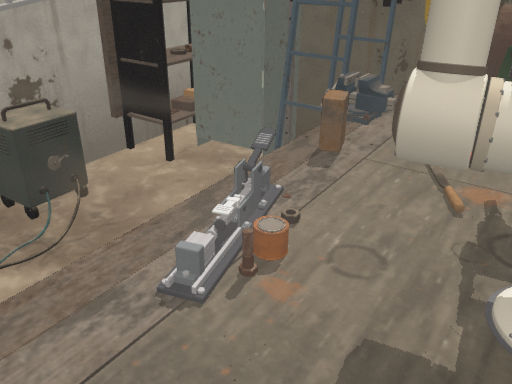

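The scene view shows the press with its paddle near (296,126), the release tab near (236,188) and the block near (186,228). In the side view these are near (263,141), (228,207) and (196,250). I'll enlarge both to get exact pixels.

```bash
python3 - <<'E'
import cv2,numpy as np
a=cv2.imread('pics/scene0.png')[100:280,140:330]; b=cv2.imread('pics/side0.png')[120:300,150:310]
f=lambda i:cv2.resize(i,None,fx=2.2,fy=2.2,interpolation=cv2.INTER_CUBIC)
cv2.imwrite('pics/crop0.png',np.hstack([f(a),f(b)])); print(f(a).shape,f(b).shape)
E
```

```text
(396, 418, 3) (396, 352, 3)
```

View pics/crop0.png

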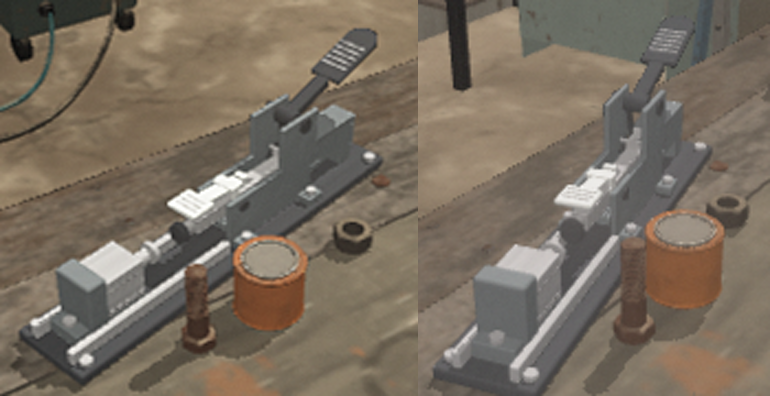

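```bash
cat > h.py <<'E'
import numpy as np
from cell import vision
def ray(n,u,v,P=None):
    p=P or vision.camera_params(n); f=192/np.tan(np.radians(p['fovy']/2)); R=np.array(p['R'])
    d=R.T@np.array([(u-p['cx'])/f,(v-p['cy'])/f,1]); return -R.T@np.array(p['t']),d/np.linalg.norm(d)
def tri(rs):
    M=[np.eye(3)-np.outer(d,d) for c,d in rs]; X=np.linalg.solve(sum(M),sum(m@c for m,(c,d) in zip(M,rs)))
    return X,[round(1000*np.linalg.norm(m@(X-c)),1) for m,(c,d) in zip(M,rs)]
def plane(r,z): c,d=r; return c+d*(z-c[2])/d[2]
A=lambda x,y:(140+x/2.2,100+y/2.2)
B=lambda x,y:(150+(x-418)/2.2,120+y/2.2)
E
python3 - <<'E'
from h import *
np.set_printoptions(precision=4,suppress=True)
for nm,a,b,z in [("pad",(346,55),(668,44),.137),("tab",(192,203),(578,197),.075),("farTail",(20,335),(432,362),.012),("nearTail",(82,372),(510,385),.012),("nearHead",(382,155),(712,148),.012)]:
    r=[ray("scene",*A(*a)),ray("side",*B(*b))]
    print(nm,*tri(r),plane(r[0],z),plane(r[1],z))
E
```

```text
pad [ 0.6411 -0.1321  0.1271] [np.float64(0.3), np.float64(0.3)] [ 0.6275 -0.1205  0.137 ] [ 0.6269 -0.1102  0.137 ]
tab [0.5825 0.0951 0.067 ] [np.float64(0.8), np.float64(0.8)] [0.5725 0.1007 0.075 ] [0.5747 0.1055 0.075 ]
farTail [0.5702 0.2854 0.0124] [np.float64(4.9), np.float64(4.9)] [0.5638 0.2863 0.012 ] [0.5774 0.2822 0.012 ]
nearTail [ 0.525   0.25   -0.0134] [np.float64(6.4), np.float64(6.4)] [0.4943 0.2607 0.012 ] [0.5116 0.2687 0.012 ]
nearHead [ 0.6043 -0.1656  0.0056] [np.float64(1.6), np.float64(1.6)] [ 0.6    -0.1604  0.012 ] [ 0.5954 -0.1524  0.012 ]
```

```bash
python3 - <<'E'
from h import *
from cell import ctrl
from scipy.spatial.transform import Rotation as Ro
np.set_printoptions(precision=4,suppress=True)
o=ctrl.get_obs();R=Ro.from_rotvec(o['tool_rot']).as_matrix();print(R)
p=vision.camera_params("wrist");C=-np.array(p['R']).T@p['t'];print('cam in tool',R.T@(C-o['ee_pos']),p['R'],p['fovy'])
print(R.T@(np.array([.632,-.122,.27])-o['ee_pos']), 'woodpost',plane(ray("side",330,150),0))
E
```

```text
[[-0.0002  0.3456 -0.9384]
 [ 0.0017 -0.9384 -0.3456]
 [-1.     -0.0017 -0.0004]]
cam in tool [-0.1236  0.0006 -0.0649] [[ 0.3454 -0.9384 -0.0029]
 [-0.9059 -0.3343  0.2599]
 [-0.2449 -0.0871 -0.9656]] 60.78544152638554
[-0.02   -0.2417 -0.5508] woodpost [ 0.6256 -0.4621  0.    ]
```

```bash
python3 -m jog '-1 -2.3 -3.7 0; -2 -4.6 -7.4 0; -3 -7 -11.1 0; -3 -9.3 -14.8 0; -3 -11.7 -18.5 0; -3 -14 -22.2 0; -3 -16.3 -25.9 0; -3 -18.7 -29.6 0.06; -3 -21 -33.3 0.117; -3 -23.3 -37 0.117; -3 -25.7 -40.7 0.117; -3 -28 -44.4 0.117; -3 -30.4 -48.1 0.117; -3 -32.7 -51.8 0.117; -3 -35 -55.5 0.117; -3 -35 -55.5 0.117; -3 -35 -55.5 0.117; -3 -35 -55.5 0.117' -1; python3 - <<'E'
from h import *
from cell import ctrl
import cv2,pickle
print(ctrl.get_obs())
P=vision.camera_params("wrist"); pickle.dump(P,open('w1.pkl','wb'))
cv2.imwrite('pics/w1.png',vision.grab_frame("wrist")[...,::-1])
E
```

```text
time: 1.9
ee_pos: [0.598, -0.02, 0.2799]
tool_rot: [2.096, 0.247, -2.098]
contact_force: [0.3, -0.6, 0.6]
width: -0.0
{'time': 1.9, 'joints': array([-2.35024776e-01,  2.00659596e-01,  1.49040171e+00, -4.35262129e-04,
        1.45141593e+00,  1.10072611e+00]), 'joint_velocities': array([-0.0161497 , -0.01117927,  0.00340367,  0.00315084, -0.00041954,
        0.00149267]), 'effort': array([ 7.84506351e-01, -4.14636004e+01, -3.37669623e+01,  4.24217060e-02,
       -2.66255411e-03, -5.94481407e-04]), 'ee_pos': array([ 0.59801381, -0.02003222,  0.27992729]), 'tool_rot': array([ 2.09565289,  0.24749867, -2.09772064]), 'contact_force': array([ 0.2865642 , -0.63053988,  0.63295041]), 'moment': array([ 0.02905378, -0.03348883, -0.00870533]), 'width': -0.00012668310200141536}
```

View pics/w1.png

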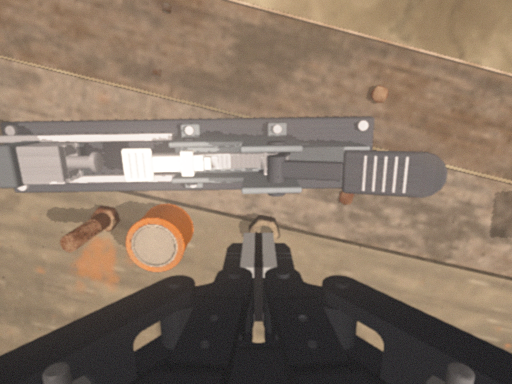

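The wrist view shows the paddle at x 345–446, centred near (395,173). The release tab is at x 123–152, centred near (137,164). The pin head is near (92,162) and the block face near (64,164).

```bash
python3 - <<'E'
from h import *
import pickle
np.set_printoptions(precision=4,suppress=True)
W=pickle.load(open('w1.pkl','rb')); w=lambda u,v:ray("",u,v,W)
P=plane(w(395,173),.137);T=plane(w(137,164),.075)
print(P,T,np.linalg.norm((P-T)[:2]),np.degrees(np.arctan2(*(T-P)[[1,0]])))
print('pad',*tri([ray("scene",*A(346,55)),ray("side",*B(668,44)),w(395,173)]))
print('tab',*tri([ray("scene",*A(192,203)),ray("side",*B(578,197)),w(137,164)]))
a,b=plane(w(373,118),.012),plane(w(373,187),.012);print('base end',a,b,np.linalg.norm(a-b))
E
```

```text
[ 0.6362 -0.1278  0.137 ] [0.5782 0.1011 0.075 ] 0.23617191169321153 104.22321084377124
pad [ 0.6372 -0.1292  0.1297] [np.float64(0.3), np.float64(2.0), np.float64(2.3)]
tab [0.5771 0.1007 0.0722] [np.float64(2.4), np.float64(1.1), np.float64(1.4)]
base end [ 0.6801 -0.1382  0.012 ] [ 0.6015 -0.1648  0.012 ] 0.0829931530556875
```

```bash
python3 - <<'E'
from h import *
import pickle,cv2
W=pickle.load(open('w1.pkl','rb')); w=lambda u,v:ray("",u,v,W)
d=np.array([np.cos(np.radians(104)),np.sin(np.radians(104)),0]);T=np.array([.5782,.1011,0])
for n,u,v,z in[("blockface top",64,147,.068),("head back",92,162,.048),("head front",103,162,.048)]:
    print(n,round(1000*((plane(w(u,v),z)-T)@d)+115,1))
i=cv2.imread('pics/w1.png')[110:200,0:200];cv2.imwrite('pics/w1c.png',cv2.resize(i,None,fx=4,fy=4,interpolation=cv2.INTER_CUBIC))
E
python3 -m jog '4 4 -0.4 0; 8 8 -0.8 0; 10 11.4 -1.2 0; 11 11.4 -1.2 0; 11 11.4 -1.2 0; 11 11.4 -1.2 0'
```

```text
blockface top 190.4
head back 174.3
head front 162.2
time: 2.55
ee_pos: [0.6367, -0.1274, 0.1713]
tool_rot: [2.098, 0.248, -2.096]
contact_force: [-0.0, -0.1, 0.6]
width: -0.0
```

View pics/w1c.png

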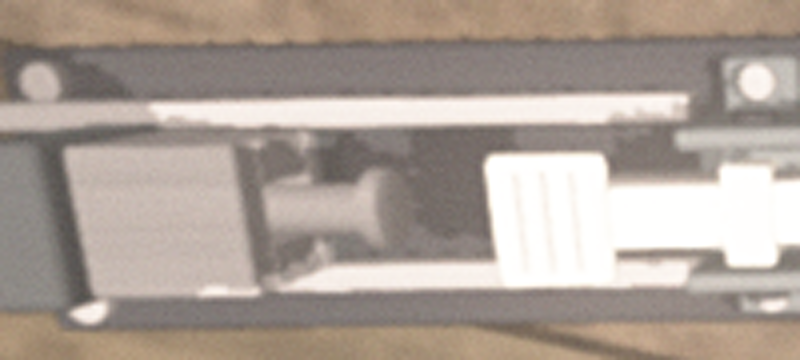

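The hole face is about 194 mm along press x, so the ram needs about 52 mm of travel, or roughly 5 to 6 strokes. I'll make the first stroke in stages.

```bash
python3 -m jog '0.7 0 0 0; 1.4 0 0 0; 2 0 0 0; 2 0 0 0'; python3 -m jog '0.7 0 0 0; 1.4 0 0 0; 2 0 0 0; 2 0 0 0';python3 -m jog '0.5 0 0 0; 1 0 0 0; 1.5 0 0 0; 1.5 0 0 0';python3 -m jog '0.5 0 0 0; 0.5 0 0 0; 0.8 0 0 0; 0.8 0 0 0'
```

```text
time: 2.95
ee_pos: [0.6366, -0.1268, 0.1496]
tool_rot: [2.096, 0.249, -2.097]
contact_force: [-0.1, 0.4, 0.9]
width: -0.001
time: 3.35
ee_pos: [0.6373, -0.1281, 0.1301]
tool_rot: [2.097, 0.247, -2.095]
contact_force: [1.1, -2.9, 4.4]
width: -0.005
time: 3.75
ee_pos: [0.6374, -0.1281, 0.1157]
tool_rot: [2.097, 0.247, -2.095]
contact_force: [0.8, -2.2, 5.9]
width: -0.002
time: 4.15
ee_pos: [0.6372, -0.1274, 0.1078]
tool_rot: [2.097, 0.248, -2.096]
contact_force: [0.0, -1.5, 5.6]
width: 0.003
```

```bash
python3 -m jog '0.2 0 0 0; 0.2 0 0 0; 0.2 0 0 0'; python3 -m jog '0.15 0 0 0; 0.15 0 0 0; 0.15 0 0 0'
```

```text
time: 4.45
ee_pos: [0.6371, -0.1272, 0.106]
tool_rot: [2.097, 0.249, -2.096]
contact_force: [-0.5, -0.3, 5.6]
width: -0.001
time: 4.75
ee_pos: [0.6371, -0.127, 0.1046]
tool_rot: [2.097, 0.249, -2.096]
contact_force: [-0.6, 1.5, 6.8]
width: -0.001
```

```bash
python3 -m jog '-1.5 0 0 0; -3 0 0 0; -4.5 0 0 0; -6 0 0 0; -6.65 0 0 0; -6.65 0 0 0'; python3 - <<'E'
from h import *
import cv2,pickle
P=vision.camera_params("wrist"); pickle.dump(P,open('w2.pkl','wb'))
w=vision.grab_frame("wrist")[...,::-1]; cv2.imwrite('pics/w2.png',w)
s=vision.grab_frame("side")[...,::-1]; cv2.imwrite('pics/s2.png',s)
a=cv2.imread('pics/side0.png')
f=lambda i:cv2.resize(i[120:260,180:300],None,fx=3.3,fy=3.3,interpolation=cv2.INTER_CUBIC)
cv2.imwrite('pics/c2.png',np.hstack([f(a),f(s)]))
E
```

```text
time: 5.35
ee_pos: [0.6375, -0.1276, 0.1719]
tool_rot: [2.098, 0.247, -2.093]
contact_force: [-0.4, 0.2, -0.2]
width: 0.002
```

View pics/c2.png

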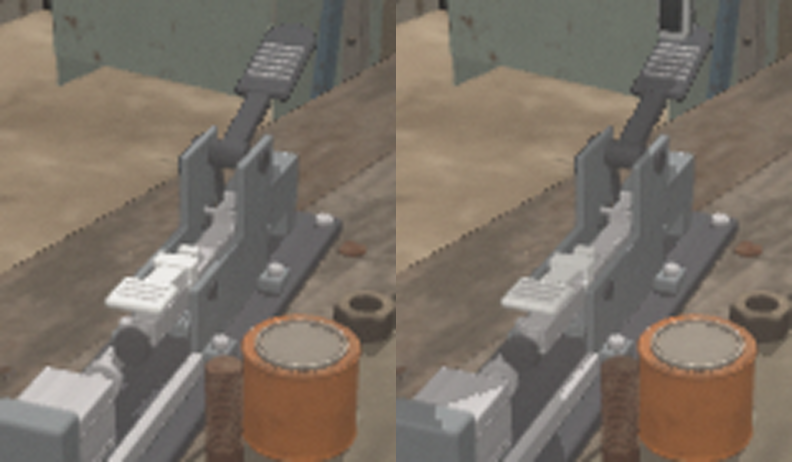

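The nose moved about 10 px in the enlarged crop, from (133,345) to (124,350), which is about 10 mm, so one full stroke worked. I'll continue with strokes 2 to 4.

```bash
for k in 2 3 4; do echo "== $k"; python3 -m jog '1 0 0 0; 2 0 0 0; 3 0 0 0; 3.8 0 0 0; 4.5 0 0 0; 5 0 0 0; 5.2 0 0 0' | grep -E 'pos|force'; python3 -m jog '0.4 0 0 0; 0.8 0 0 0; 1.2 0 0 0; 1.45 0 0 0; 1.45 0 0 0'| grep -E 'pos|force'; python3 -m jog '-1.5 0 0 0; -3 0 0 0; -4.5 0 0 0; -6 0 0 0; -6.65 0 0 0; -6.65 0 0 0; -6.65 0 0 0'| grep -E 'time|pos|force'; done
```

```text
== 2
ee_pos: [0.6369, -0.1284, 0.1181]
contact_force: [-1.9, -3.5, 7.9]
ee_pos: [0.6365, -0.1269, 0.1035]
contact_force: [-2.6, 1.2, 7.8]
time: 7.35
ee_pos: [0.6365, -0.1273, 0.1699]
contact_force: [-1.0, -0.2, 0.1]
== 3
ee_pos: [0.6369, -0.1284, 0.1181]
contact_force: [-1.1, -3.3, 6.3]
ee_pos: [0.6366, -0.1271, 0.1041]
contact_force: [-3.7, 0.4, 8.7]
time: 9.25
ee_pos: [0.6365, -0.1272, 0.1698]
contact_force: [-0.0, -0.3, -0.3]
== 4
ee_pos: [0.637, -0.1285, 0.119]
contact_force: [-3.8, -2.2, 11.1]
ee_pos: [0.6367, -0.1272, 0.1044]
contact_force: [-4.9, 0.4, 9.8]
time: 11.15
ee_pos: [0.6365, -0.1272, 0.1698]
contact_force: [-0.2, 0.3, -0.3]
```

```bash
python3 -m jog '1 0 0 0; 2 0 0 0; 3 0 0 0; 3.6 0 0 0; 3.8 0 0 0; 4 0 0 0; 4 0 0 0' | grep -E 'pos|force'; python3 -m jog '0.3 0 0 0; 0.3 0 0 0'| grep -E 'pos|force';python3 -m jog '0.3 0 0 0; 0.3 0 0 0'| grep -E 'pos|force'
```

```text
ee_pos: [0.6367, -0.1282, 0.131]
contact_force: [-3.3, -1.9, 7.9]
ee_pos: [0.6368, -0.1284, 0.1283]
contact_force: [-4.4, -3.4, 9.3]
ee_pos: [0.6369, -0.1284, 0.1255]
contact_force: [-3.4, -3.3, 10.1]
```

```bash
python3 -m jog '0.3 0 0 0; 0.3 0 0 0'| grep -E 'pos|force'
```

```text
ee_pos: [0.6369, -0.1285, 0.1226]
contact_force: [-3.7, -2.9, 10.8]
```

```bash
python3 -m jog '0.3 0 0 0; 0.3 0 0 0'| grep -E 'pos|force'; python3 -m jog '0.3 0 0 0; 0.3 0 0 0'| grep -E 'pos|force'
```

```text
ee_pos: [0.6369, -0.1285, 0.1195]
contact_force: [-3.9, -2.7, 10.3]
ee_pos: [0.6369, -0.1284, 0.1165]
contact_force: [-3.4, -2.2, 9.1]
```

```bash
python3 -m jog '0.3 0 0 0; 0.3 0 0 0'| grep -E 'pos|force'
```

```text
ee_pos: [0.6369, -0.1282, 0.1135]
contact_force: [-4.0, -2.5, 10.1]
```

```bash
python3 -m jog '0.3 0 0 0; 0.3 0 0 0'| grep -E 'pos|force'
```

```text
ee_pos: [0.6368, -0.1279, 0.1104]
contact_force: [-5.0, -1.8, 11.2]
```

```bash
python3 -m jog '0.3 0 0 0; 0.3 0 0 0'| grep -E 'pos|force'; python3 -m jog '0.25 0 0 0; 0.25 0 0 0'| grep -E 'time|pos|force'
```

```text
ee_pos: [0.6367, -0.1275, 0.1072]
contact_force: [-2.7, -0.5, 9.2]
time: 13.65
ee_pos: [0.6366, -0.1272, 0.1047]
contact_force: [-4.5, 0.9, 10.3]
```

```bash
python3 -m jog '-1.5 0 0 0; -3 0 0 0; -4.5 0 0 0; -6 0 0 0; -6.65 0 0 0; -6.65 0 0 0; -6.65 0 0 0'| grep -E 'time|pos|force'; python3 - <<'E'
from h import *
import cv2
o=[]
for n,(x,y) in dict(scene=(150,150),side=(160,170)).items():
    s=vision.grab_frame(n)[...,::-1]; cv2.imwrite(f'pics/{n}5.png',s)
    o.append(cv2.resize(s[y:y+120,x:x+100],None,fx=4,fy=4,interpolation=cv2.INTER_CUBIC))
cv2.imwrite('pics/c5.png',np.hstack(o))
E
```

```text
time: 14.35
ee_pos: [0.6365, -0.1272, 0.1698]
contact_force: [0.3, 0.0, -0.9]
```

View pics/c5.png

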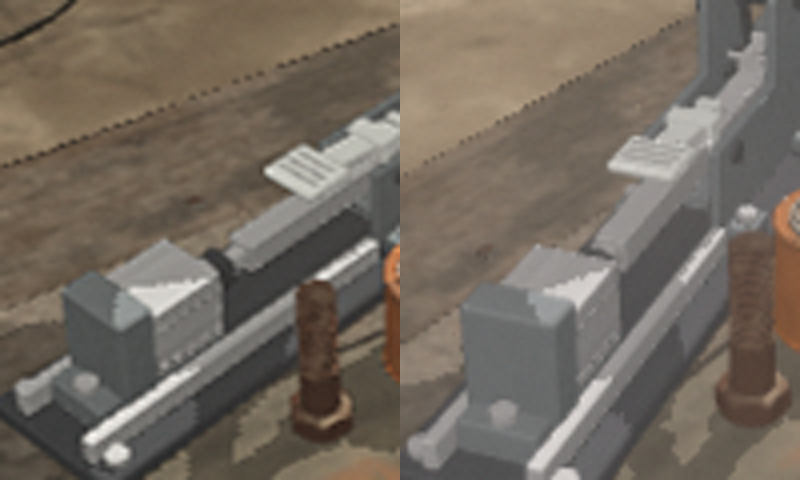

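The dark nose at scene crop (218,262) is now almost against the block face, so only a few mm remain. I'll make stroke 6 in small steps.

```bash
python3 -m jog '1 0 0 0; 2 0 0 0; 2.6 0 0 0; 3 0 0 0; 3.3 0 0 0; 3.5 0 0 0; 3.5 0 0 0' | grep -E 'pos|force'; python3 -m jog '0.2 0 0 0; 0.2 0 0 0'| grep -E 'pos|force'
```

```text
ee_pos: [0.6367, -0.1279, 0.1356]
contact_force: [-3.1, -1.6, 4.3]
ee_pos: [0.637, -0.1279, 0.1339]
contact_force: [-2.5, -2.3, 5.5]
```

```bash
python3 -m jog '0.2 0 0 0; 0.2 0 0 0'| grep -E 'pos|force'
```

```text
ee_pos: [0.6371, -0.128, 0.1324]
contact_force: [-2.6, -2.8, 8.0]
```

```bash
python3 -m jog '0.2 0 0 0; 0.2 0 0 0'| grep -E 'pos|force'
```

```text
ee_pos: [0.6371, -0.1282, 0.1308]
contact_force: [-4.0, -2.1, 9.0]
```

```bash
python3 -m jog '0.2 0 0 0; 0.2 0 0 0'| grep -E 'pos|force'
```

```text
ee_pos: [0.6372, -0.1283, 0.1289]
contact_force: [-4.4, -3.7, 9.2]
```

```bash
python3 -m jog '0.2 0 0 0; 0.2 0 0 0'| grep -E 'pos|force'
```

```text
ee_pos: [0.6372, -0.1284, 0.1271]
contact_force: [-4.2, -4.2, 10.0]
```

```bash
python3 -m jog '0.2 0 0 0; 0.2 0 0 0'| grep -E 'pos|force'
```

```text
ee_pos: [0.6373, -0.1284, 0.1252]
contact_force: [-5.0, -3.3, 10.9]
```

```bash
python3 -m jog '0.2 0 0 0; 0.2 0 0 0'| grep -E 'pos|force'
```

```text
ee_pos: [0.6373, -0.1284, 0.1233]
contact_force: [-4.5, -4.3, 10.8]
```

```bash
python3 -m jog '0.2 0 0 0; 0.2 0 0 0'| grep -E 'pos|force'
```

```text
ee_pos: [0.6373, -0.1284, 0.1213]
contact_force: [-3.7, -4.5, 11.1]
```

```bash
python3 -m jog '0.2 0 0 0; 0.2 0 0 0'| grep -E 'pos|force'
```

```text
ee_pos: [0.6374, -0.1285, 0.1198]
contact_force: [-6.1, -3.2, 12.6]
```

```bash
python3 -m jog '0.15 0 0 0; 0.15 0 0 0'| grep -E 'pos|force'
```

```text
ee_pos: [0.6374, -0.1285, 0.1188]
contact_force: [-6.6, -3.4, 15.8]
```

```bash
python3 -m jog '0.15 0 0 0; 0.15 0 0 0'| grep -E 'pos|force'
```

```text
ee_pos: [0.6374, -0.1285, 0.1178]
contact_force: [-8.1, -2.9, 17.5]
```

The force has reached 17.5 N, rising about 2 N/mm while the trigger is well short of its stop, so the pin is firmly home. I'll let the trigger up and move over the tab.

```bash
python3 -m jog '-1.5 0 0 0; -3 0 0 0; -4.5 0 0 0; -5.6 0 0 0; -8 0 0 0; -10 0 0 0; -10 -4 0 0; -10 -8 0 0; -10 -12 0.1 0; -10 -16 0.2 0; -10 -20 0.3 0; -10 -23.6 0.35 0; -10 -23.6 0.35 0; -10 -23.6 0.35 0'; python3 - <<'E'
from h import *
import cv2,pickle
P=vision.camera_params("wrist"); pickle.dump(P,open('w6.pkl','wb'))
w=vision.grab_frame("wrist")[...,::-1]; s=vision.grab_frame("side")[...,::-1]
cv2.imwrite('pics/w6.png',w);cv2.imwrite('pics/s6.png',s)
cv2.imwrite('pics/c6.png',np.hstack([w,cv2.resize(s[100:292,170:280],None,fx=2,fy=2,interpolation=cv2.INTER_CUBIC)]))
E
```

```text
time: 18.75
ee_pos: [0.578, 0.1018, 0.2143]
tool_rot: [2.095, 0.25, -2.095]
contact_force: [0.4, -1.2, -0.1]
width: 0.0
```

View pics/c6.png

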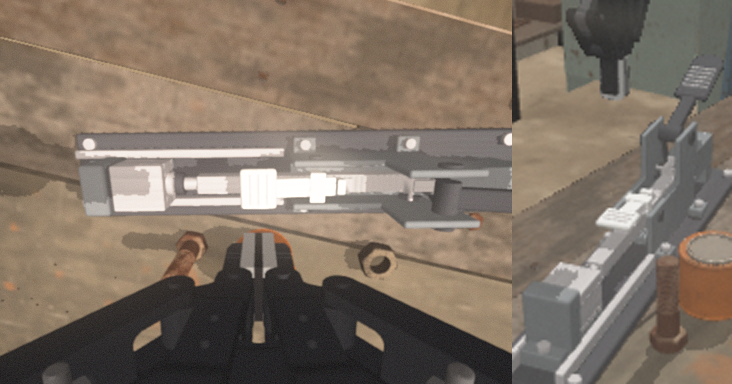

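The trigger is up, the pin head is against the block near (178,184), and the tab is centred near (259,189) with the fingers above it.

```bash
python3 - <<'E'
from h import *
import pickle
print(plane(ray("",259,189,pickle.load(open('w6.pkl','rb'))),.075))
E
python3 -m jog '3 0 0 0; 6 0 0 0; 9 0 0 0; 10 0 0 0; 10.8 0 0 0; 10.8 0 0 0; 10.8 0 0 0'
```

```text
[0.57773099 0.10054432 0.075     ]
time: 19.55
ee_pos: [0.5794, 0.101, 0.1078]
tool_rot: [2.099, 0.248, -2.094]
contact_force: [-0.2, -0.7, 0.6]
width: 0.002
```

```bash
python3 -m jog '0.5 0 0 0; 1 0 0 0; 1.4 0 0 0; 1.8 0 0 0; 1.8 0 0 0'|grep -E 'pos|force'; python3 -m jog '0.3 0 0 0; 0.5 0 0 0; 0.5 0 0 0; 0.5 0 0 0'|grep -E 'pos|force'
```

```text
ee_pos: [0.5783, 0.1018, 0.0881]
contact_force: [-0.3, 1.6, 3.5]
ee_pos: [0.5784, 0.102, 0.0836]
contact_force: [-1.8, 4.7, 5.1]
```

```bash
python3 -m jog '0.1 0 0 0; 0.1 0 0 0; 0.1 0 0 0; 0.1 0 0 0; 0.1 0 0 0; 0.1 0 0 0; 0.1 0 0 0; 0.1 0 0 0; 0.1 0 0 0; 0.1 0 0 0; 0.1 0 0 0; 0.1 0 0 0; 0.1 0 0 0; 0.1 0 0 0; 0.1 0 0 0; 0.1 0 0 0; 0.1 0 0 0; 0.1 0 0 0; 0.1 0 0 0; 0.1 0 0 0'; python3 - <<'E'
from h import *
import cv2
o=[]
for n,(x,y) in dict(scene=(150,150),side=(160,170)).items():
    s=vision.grab_frame(n)[...,::-1]
    o.append(cv2.resize(s[y:y+120,x:x+100],None,fx=4,fy=4,interpolation=cv2.INTER_CUBIC))
cv2.imwrite('pics/c7.png',np.hstack(o))
E
```

```text
time: 22.45
ee_pos: [0.5785, 0.102, 0.0834]
tool_rot: [2.097, 0.25, -2.096]
contact_force: [-3.8, 6.1, 9.0]
width: -0.003
```

View pics/c7.png

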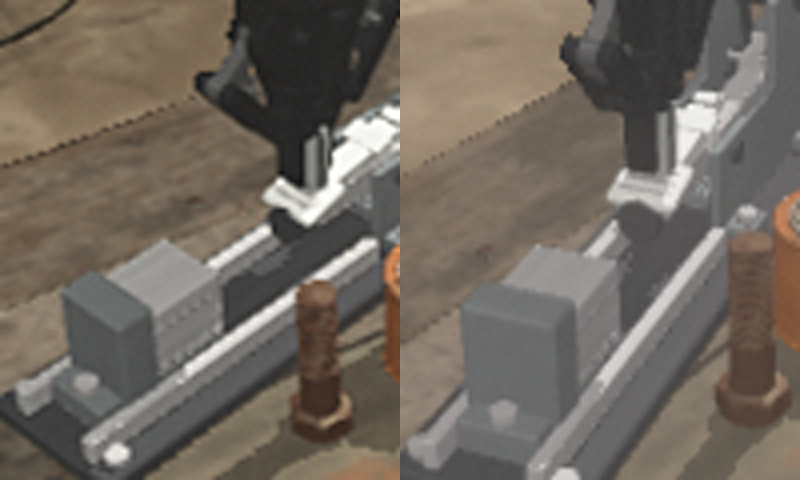

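The ram is back: the nose at side pixel (220.5,225.5) matches its start at (220.3,224.5). I'll lift clear and check once more.

```bash
python3 -m jog '-1 0 0 0; -2 0 0 0; -5 0 0 0; -9 0 0 0; -13 0 0 0; -13 0 0 0; -13 0 0 0'; python3 - <<'E'
from h import *
import cv2
w=vision.grab_frame("wrist")[...,::-1]; s=vision.grab_frame("side")[...,::-1]
cv2.imwrite('pics/c8.png',np.hstack([cv2.resize(w[120:250,60:300],None,fx=2,fy=2),cv2.resize(s[170:300,160:300],None,fx=2,fy=2,interpolation=cv2.INTER_CUBIC)]))
E
```

```text
time: 23.25
ee_pos: [0.579, 0.1008, 0.2137]
tool_rot: [2.099, 0.247, -2.093]
contact_force: [-0.9, -0.0, -1.1]
width: 0.001
```

View pics/c8.png

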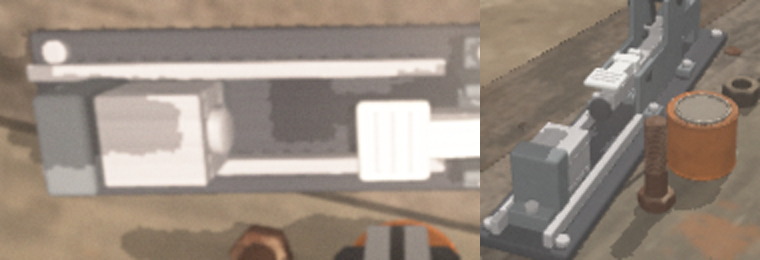

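The pin head sits flat on the block face at (218,130), the nose is hidden back under the tab, and the tin, nut and bolt have not been moved. I'm handing the job in.

```bash
python3 -c "
from cell import ctrl; print(ctrl.close_job())"
```

```text
the job is handed in; nothing more can be done
None
```

The pin is fully home and the ram has run all the way back; I handed the job in at about 23 s.

- **Pressing:** I made five full trigger strokes and one short, careful sixth. On the sixth the trigger turned firm at 17.5 N, rising about 2 N/mm and well short of its own stop, so I stopped there. That is inside the 15–20 N "firmly home" range and below the 25 N limit.
- **Release:** With the trigger fully up, I held the release tab down at its stop for over 2 s.
- **Last checks:** In the final pictures the pin head lies on the block face with no visible gap. While the tab was held, the nose matched its starting position to about 1 px. The tin, nut and bolt look undisturbed and the arm is clear of everything.
- **Not fully explained:** In several strokes the sideways force on the tool was up to about 8 N, probably friction against the paddle. No check failed or disagreed.

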